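Wedge the inspection camera into its tapered dovetail mount and close the safety catch

ROBOT

A 7-joint arm with a two-finger parallel gripper is mounted at the origin on the work surface. World frame = base frame: x ahead of the robot, y to its left, z up, the work surface at z = 0. Lengths are in m, angles in degrees, forces in N, time in s.
With the tool pointing down it reaches from about 0.4 to 0.875 m from the base axis. Payload 4.4 kg.
Tool frame: the origin (TCP) lies midway between the tips of the shut fingers; the grasp point (between the pads) lies 19 mm behind it (manip.pinch_z is the distance from the TCP to the grasp point, in m); y points along the fingers, x is the direction in which the jaws open and shut, and the axes are right-handed (so a half turn about y gives the same grasp; the last joint's range is limited). The gripper opens to 85 mm and grips with 20 to 120 N. Pads are 22 mm wide; open, the fingers measure 114 mm over their backs; the gripper's body (76 mm by 85 mm) begins 54 mm behind the grasp point. The pads swing forward as they close: fully open they stand 13 mm farther back than shut.
Start: joints at [67.907, 36.005, 2.206, 86.941, -1.547, 57.084, -1.146], TCP at [0.204, -0.617, 0.231] pointing down, gripper open.
Joint ranges: [-175.42, 175.42], [-21.48, 121.26], [-71.46, 75.88], [10.55, 141.38], [-63.04, 243.04], [13.31, 113.54], [-168.57, 168.57]. Speed limits (degrees/s): [147.25, 147.25, 180, 180, 180, 180, 180].

INTERFACE

Orientations are given as [roll, pitch, yaw] about the fixed x, y, z axes, in that order (R = Rz(yaw) Ry(pitch) Rx(roll)).
In Python, from station import telemetry, get_image, manip gives the robot as it stands.
- The arm moves only by the tool jog_arm, never from a script. Its argument "steps" is one flat list of numbers, 5 for each row, row after row: the opening, from 0 (shut) to 1 (fully open), then the shift along the tool's x, y, z in cm, then the turn about the tool's y in rad. A call has 1 to 12 rows; each row is the pose to reach, as a shift and turn from the pose commanded when the call began, along the tool's axes at that moment; what a row does not reach only later rows make up. A row lasts 1/12 s, in which the tool goes at most 41.7 mm and 7.16 degrees, less where a joint would pass 70% of its speed; a pose out of reach is approached as far as the arm can. A call with a gripper value outside its range is refused whole. The fingers move at their own pace and stop on an object; the grip force is fixed at half the most. Time passes only in rows, so rows that repeat a pose let the fingers close. It gives the time, the measured TCP pose, the force and the opening at its end, in the units of the state.
- telemetry.get_obs(): the state, without advancing time (a new reading comes with each control period).
- get_image(name): name is "scene" or "top" or "wrist"; returns a dict with "image" (384x512x3 uint8, blue, green, red), "z_map" (384x512 float32, m along the optical axis (not along the pixel's ray), 0 where there is no reading), "fx", "fy", "cx", "cy" (pixels), "T" (4x4, takes a point from camera to world coordinates). Camera axes: x right, y down, z forward; pixel columns grow to the right and rows downward; lengths in m; the calibration is good to about 2 mm. A picture is of the moment at which its call begins.
- manip.hand_in(): hands the job in, once; it reports no verdict.
The state is a dict: "t": time; "joint_positions": joint angles; "joint_velocities": joint speeds; "joint_efforts": joint torques, N m; "tool_pos": TCP position; "tcp_rot": TCP orientation; "ft_force": force on the tool from outside, world axes, zero at the start; "ft_torque": the same for the moment, N m; "width": opening from 0.0 (shut) to 1.0 (fully open).
Only numpy, scipy, OpenCV 4.12 (cv2) and the standard library are available. Lean on these libraries where they do the work, as an engineer would, in place of code of your own. Each camera call takes 0.05 s, during which the arm holds its last target.

TASK

Put the inspection camera on its mount: slide its tapered foot, lens first, into the mouth of the dovetail way until it binds, let go so that it settles in line, and seat it with a firm push of about 15 N on its back, without ramming it, so that it stays wedged tight. Then swing the safety catch all the way shut across the mouth behind the foot, and leave the other things on the bench where they are.

Things in the scene. Friction and masses are not known exactly. Their poses are not given: they have to be found in the camera images.
- camera_center (a point): Inspection camera: a grey box 44 long (x), 29 wide (y), 29 high; its black lens, 31 in diameter, reaches 36 ahead of the box (+x). It stands on an aluminium riser (20 wide, 14 high) and a tapered dovetail foot. This point is the box's centre, 40.5 above the foot's underside; x points out of the lens, z up. About 0.28 kg. Starts standing on the table.
- camera_foot (a point): Middle of the camera's bare aluminium dovetail foot, on its underside, straight below camera_center, same axes. The foot is 60 long (30 either side), 12 high; at its underside 40 wide under the lens and 48.4 at the back; its flanks lean in 30 degrees from upright (6.9 narrower per side at the top).
- way (a point): Point on the bed (52 above the table) on the mid-line of the tapered dovetail way, where the foot's middle stands when it goes tight with the gib in mid setting. x runs from the mouth to the narrow end (slide this way), z up. On a dark bed, a steel jaw at -y, a brass gib at +y, both 12 high, closing in 4 degrees each like the foot, overhanging its flanks. They end 51 beyond this point.
- way_mouth (a point): Middle of the way's wide mouth at bed height, where the jaws begin, 53 before way, same axes; the opening is about 6 wider on each side than the foot's nose (gib in mid setting). The bare bed before it is 78 long and 112 wide: room to set the foot down. At the far end of the profile, 170 beyond way, stands a grey unit with a display.
- mount: The fixed mount (profile 80 wide, 40 high); origin on the table 15 before way, same axes. Its gib is clamped up to 2.2 in or out, unseen, so the foot goes tight anywhere from 16 before to 16 beyond way: feel for it. Past that it yields under 0.1 per newton. A part wedged askew in a stiff grip springs loose when let go. 10 to 20 N on its back seats it; over 25 N is ramming.
- catch (a joint): Swing of the safety catch about its upright pivot, rad: 0 is shut (against its stop, lying straight across the mouth 56 to 68 before way's point), growing as it opens; it starts about 1.7 to 2.2 open, beside and before the bed. Slight friction: it stays where it is left.
- catch_knob (a point): Centre of the black upright knob at the free end of the catch's steel arm: 16 in diameter, 29 high, this point 3 above its mid-height and 26 above the bed, 95 from the pivot's axis. The arm below it is 12 wide, its top 9 above the bed.
- catch_pivot (a point): Centre of the catch's pivot at bed height, with the same axes as way. Seen from here the knob stands, in this frame, at x = -95 sin(q), y = 95 cos(q) with q the catch's joint value.
- spare_lens: Bystander: spare black lens standing on end, 31 in diameter, 42 high; origin at the centre of its underside.
- driver: Bystander: screwdriver lying flat, 170 long; origin under it, x along it.
- tape_roll: Bystander: roll of clear tape lying flat, 90 in diameter, 24 high; origin under its centre.
- caliper: Bystander: digital caliper lying flat, about 235 long; origin under its slide, 88 from the jaw end, x along the beam.
- multimeter: Bystander: handheld multimeter, 165 by 82 by 36; origin under its centre, x along it.
- wipes_jar: Bystander: jar 70 in diameter, 110 high; origin under its centre.
- pen_cup: Bystander: empty pen cup 72 in diameter, 100 high; origin under its centre.
Mind the look-alikes: they are no part of the job. Leave any red or yellow look-alike of the part that bears camera_center alone.

How it is judged (in metres and radians):
On the way, in this order (a step that is already met when the one before it is completed fails the run):
1. the camera is wedged tight in the way, standing flat and in line (contact force between camera and mount above 22 N and x of camera_center in the frame of way between -0.02 and 0.022 m and z of camera_center in the frame of way between 0.0385 and 0.0425 m and angle between the x axis of camera_center and the x axis of way, either way round below 0.035 rad and angle between camera_center's own z axis and vertical below 0.04 rad), for 0.2 s.
2. the safety catch is swung shut behind the foot (value of joint catch below 0.12 rad), for 0.2 s.
At the end, for the whole second after the job is handed in: The camera stands flat (2 mm) and in line (2 degrees) in the way, lens towards the narrow end, wedged so tight that it still presses on the way with over 22 N in all once let go; the catch is shut (within 0.12 rad of its stop) behind it (all of step 1 and value of joint catch below 0.12 rad); the robot touches nothing.
It fails at once if the camera is rammed into or pressed on the mount (over 100 N of contact summed over all faces, which a push of 25 to 28 N makes) (contact force between camera and mount above 100 N).
It fails at once if the camera is tipped over (angle between camera_center's own z axis and vertical above 0.6 rad).
It fails at once if a bystander is moved by more than 25 mm (distance of any of spare_lens, driver, tape_roll, caliper, multimeter, wipes_jar, pen_cup from where it was at the start of the episode above 0.025 m).
It also fails if it takes over 72 s, if anything falls off the work surface, if the arm or the gripper's body presses on something with over 40 N, if the wrist force passes 120 N, or if a joint passes its speed limit or range.

## Working session

There is one attempt and no reset: what is moved stays moved. The work goes in short steps, Python scripts to look and compute and a tool call to move; the robot and the scene stay as the last step left them, time stands still between calls to the robot, and variables do not carry over. Pictures are saved under pics/ and viewed, and the job is handed in when it is done.

Besides the shell and the picture viewer there is one more tool, called after "Emit:" by a JSON object that holds its "api" and its "payload", one argument or row to a line. jog_arm: Moves the arm, as the interface text tells. Its arguments: {"type":"object","properties":{"steps":{"type":"array"}},"required":["steps"]}

```bash
ls; mkdir -p pics
python3 - <<'E'
from station import telemetry,get_image,manip
import cv2,numpy as np
o=telemetry.get_obs();print(o['t'],o['tool_pos'],o['tcp_rot'],o['width'],o['ft_force'],manip.pinch_z)
for n in("scene","top","wrist"):
    d=get_image(n);cv2.imwrite(f"pics/{n}0.png",d["image"]);np.savez(f"pics/{n}0.npz",**d)
    print(n,d["fx"],d["fy"],d["cx"],d["cy"],np.round(d["T"],3).tolist())
E
```

```text
pics
0.0 [ 0.20416644 -0.61643143  0.23039173] [-90.00210867   0.10987339 -71.67765368] 1.001996142213972 [-0.16991986  0.29955263  0.22401518] 0.0187
scene 415.7945806133705 415.7945806133705 251.6881302509291 191.33807155231716 [[0.279, 0.597, -0.752, 1.437], [0.96, -0.164, 0.226, -0.27], [0.011, -0.785, -0.619, 0.848], [0.0, 0.0, 0.0, 1.0]]
top 354.1831138340501 354.1831138340501 252.3978563953648 183.8065949404389 [[0.004, -0.984, 0.178, 0.318], [-1.0, -0.007, -0.013, 0.018], [0.014, -0.178, -0.984, 1.106], [0.0, 0.0, 0.0, 1.0]]
wrist 283.66820993523055 283.66820993523055 255.20060967223583 187.64783524436808 [[0.315, -0.914, -0.255, 0.268], [-0.949, -0.303, -0.084, -0.595], [-0.0, 0.268, -0.963, 0.372], [0.0, 0.0, 0.0, 1.0]]
```

View pics/scene0.png

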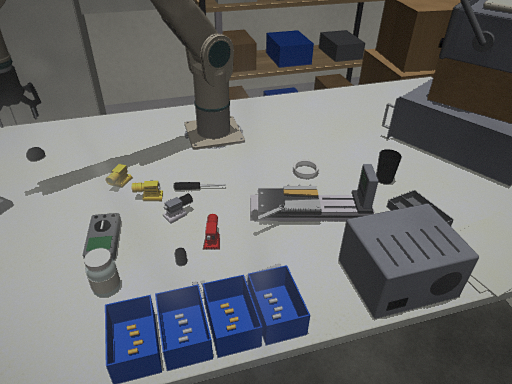

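View pics/top0.png

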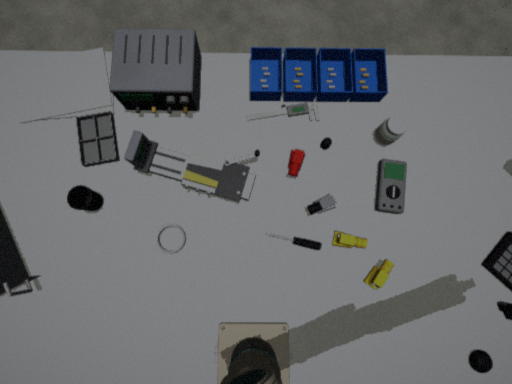

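View pics/wrist0.png

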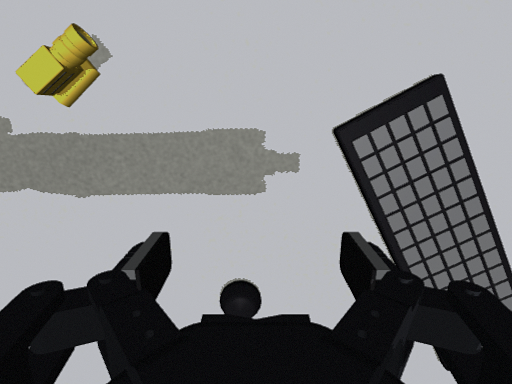

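The grey camera is at top (320,205) and scene (178,207). The red one at top (296,162) and the yellow ones at (350,240) and (380,273) are look-alikes, so I'll leave those. The mount is at top (200,180). I'll enlarge both to confirm.

Run:
```python
import cv2,numpy as np
t=cv2.imread("pics/top0.png");s=cv2.imread("pics/scene0.png")
a=cv2.resize(t[180:230,290:350],(600,500),interpolation=cv2.INTER_CUBIC);cv2.imwrite("pics/c1.png",a)
b=cv2.resize(t[120:215,120:270],(795,503),interpolation=cv2.INTER_CUBIC);cv2.imwrite("pics/c2.png",b)
c=cv2.resize(s[150:250,150:390],(792,330),interpolation=cv2.INTER_CUBIC);cv2.imwrite("pics/c3.png",c)
```

```text
(no output)
```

View pics/c1.png

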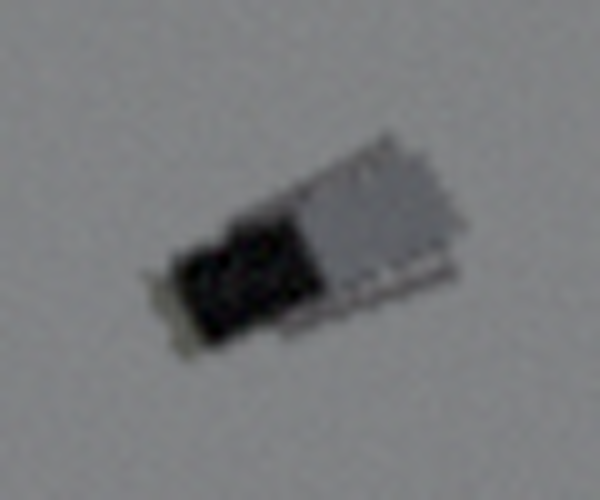

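View pics/c2.png

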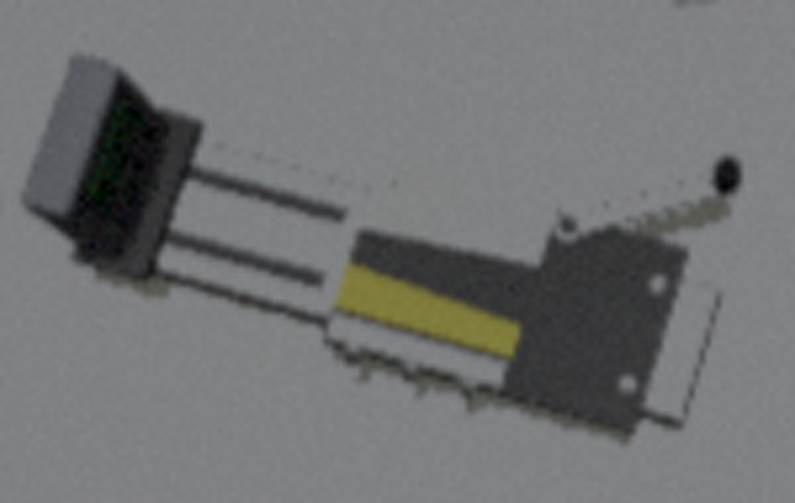

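View pics/c3.png

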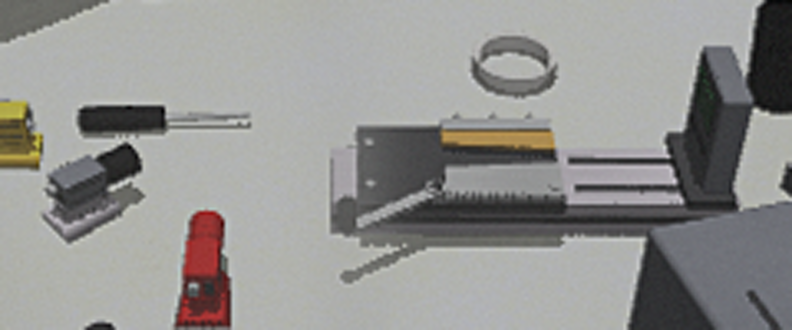

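```bash
cat > h.py <<'E'
import numpy as np,cv2
from station import telemetry,get_image,manip
def grab(n,tag):
    d=get_image(n);cv2.imwrite(f"pics/{tag}.png",d["image"]);np.savez(f"pics/{tag}.npz",**d);return d
def load(tag):return dict(np.load(f"pics/{tag}.npz"))
def ray(d,uv,h):
    uv=np.atleast_2d(np.asarray(uv,float));T=d["T"]
    r=np.c_[(uv[:,0]-d["cx"])/d["fx"],(uv[:,1]-d["cy"])/d["fy"],np.ones(len(uv))]@T[:3,:3].T
    return T[:3,3]+r*((h-T[2,3])/r[:,2])[:,None]
def cloud(d):
    z=d["z_map"];v,u=np.mgrid[:z.shape[0],:z.shape[1]]
    p=np.stack([(u-d["cx"])/d["fx"]*z,(v-d["cy"])/d["fy"]*z,z],-1)@d["T"][:3,:3].T+d["T"][:3,3]
    p[z==0]=np.nan;return p
def proj(d,P):
    P=np.atleast_2d(P);T=d["T"];q=(P-T[:3,3])@T[:3,:3]
    return np.c_[q[:,0]/q[:,2]*d["fx"]+d["cx"],q[:,1]/q[:,2]*d["fy"]+d["cy"]]
def st():
    o=telemetry.get_obs();print("t",o['t'],"tcp",np.round(o['tool_pos'],4),"rpy",np.round(o['tcp_rot'],2),"F",np.round(o['ft_force'],2),"w",round(o['width'],3));return o
E
python3 - <<'E'
from h import *
d=load("top0");p=cloud(d)
hsv=cv2.cvtColor(d["image"],cv2.COLOR_BGR2HSV)
# crop camera
sub=p[180:230,290:350];z=sub[...,2];m=(z>0.047)&(z<0.065)
q=sub[m][:,:2];print("box+lens top",m.sum(),q.mean(0))
c,(w,h),a=cv2.minAreaRect(q.astype(np.float32)*1000);print(c,w,h,a)
# brass
m=(hsv[...,0]>20)&(hsv[...,0]<35)&(hsv[...,1]>100);m[:, :150]=0;m[:,230:]=0;m[:150]=0;m[205:]=0
ys,xs=np.nonzero(m);P=ray(d,np.c_[xs,ys],.064);print("brass",len(xs),cv2.minAreaRect(P[:,:2].astype(np.float32)*1000), np.nanmedian(p[m][:,2]))
print("knob,pivot",ray(d,[[257,153]],.08),ray(d,[[227,162.5]],.06))
E
```

```text
box+lens top 253 [ 0.44809434 -0.20422802]
(448.41290283203125, -204.92514038085938) 29.165714263916016 82.74141693115234 24.078693389892578
brass 265 ((520.75048828125, 158.96511840820312), (104.28487396240234, 25.8204402923584), 71.76698303222656) 0.06337803305741274
knob,pivot [[ 0.59697604 -0.00928416  0.08      ]] [[0.57197773 0.08105387 0.06      ]]
```

Emit:
{"api": "jog_arm", "payload": {
  "steps": [1,-53.4,0,51,-0.937,1,-53.4,0,51,-0.937,1,-53.4,0,51,-0.937,1,-53.4,0,51,-0.937,1,-53.4,0,51,-0.937,1,-53.4,0,51,-0.937,1,-53.4,0,51,-0.937,1,-53.4,0,51,-0.937,1,-53.4,0,51,-0.937,1,-53.4,0,51,-0.937,1,-53.4,0,51,-0.937,1,-53.4,0,51,-0.937]
}}

```text
t: 1.15
tool_pos: [0.4188, -0.1634, 0.2314]
tcp_rot: [-90.0, -0.0, -18.0]
ft_force: [1.5, -0.4, -0.0]
width: 1.003
```

Emit:
{"api": "jog_arm", "payload": {
  "steps": [1,3,0,22.5,0,1,3,0,22.5,0,1,3,0,22.5,0,1,3,0,22.5,0,1,3,0,22.5,0,1,3,0,22.5,0,1,3,0,22.5,0,1,3,0,22.5,0]
}}

```text
t: 1.82
tool_pos: [0.5164, 0.0405, 0.2309]
tcp_rot: [-90.0, 0.0, -17.8]
ft_force: [-0.0, -0.6, -0.5]
width: 0.997
```

Run:
```python
from h import *
st();d=grab("wrist","w1")
cv2.imwrite("pics/w1b.png",cv2.resize(d["image"],(800,600),interpolation=cv2.INTER_CUBIC))
```

```text
t 1.8167 tcp [0.5164 0.0405 0.2309] rpy [-9.002e+01  5.000e-02 -1.783e+01] F [-0.   -0.57 -0.48] w 0.997
```

View pics/w1b.png

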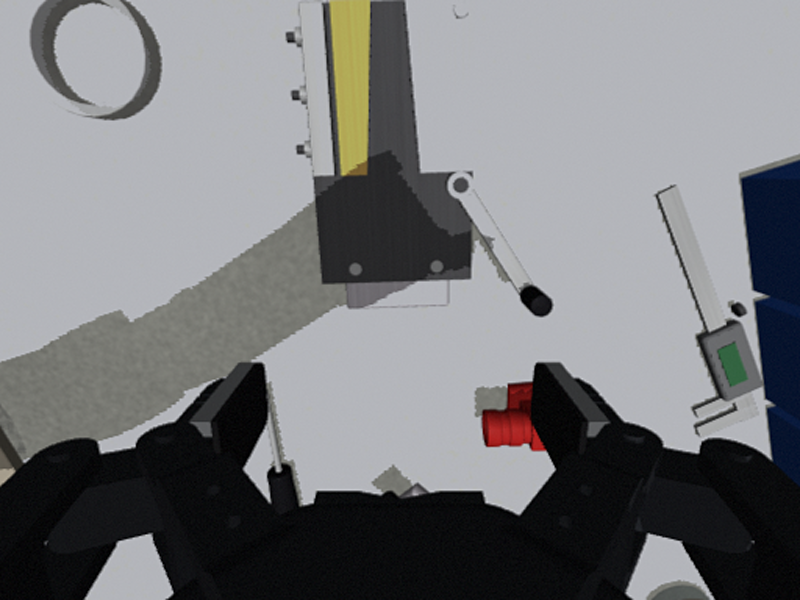

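Run:
```python
from h import *
d=load("w1");p=cloud(d);g=cv2.cvtColor(d["image"],cv2.COLOR_BGR2GRAY).astype(float)
print("corner z", p[150,250], p[60,225],p[60,205])
def edge(pts_a,pts_b,n,perp,L=5):
    # subpixel strongest gradient along perp at n samples between a and b
    out=[]
    for t in np.linspace(0.08,.92,n):
        c=np.array(pts_a)*(1-t)+np.array(pts_b)*t
        s=np.arange(-L,L+.01,.25);q=c+s[:,None]*np.array(perp)
        v=cv2.remap(g.astype(np.float32),q[:,0].astype(np.float32)[None],q[:,1].astype(np.float32)[None],cv2.INTER_LINEAR)[0]
        v=cv2.GaussianBlur(v[None],(0,0),2)[0]
        k=np.argmax(np.abs(np.gradient(v)));out.append(q[k])
    return np.array(out)
def f(a):return (np.array(a)+.5)*.64-.5
def line(P):
    vx,vy,x0,y0=cv2.fitLine(P[:,:2].astype(np.float32),cv2.DIST_HUBER,0,1e-4,1e-4).ravel();r=np.abs((P[:,0]-x0)*vy-(P[:,1]-y0)*vx)
    return np.array([x0,y0]),np.array([vx,vy]),r.max()
def inter(l1,l2):
    A=np.c_[l1[1],-l2[1]];s=np.linalg.solve(A,l2[0]-l1[0]);return l1[0]+s[0]*l1[1]
h=.052
F=line(ray(d,edge(f((322,283)),f((470,279)),30,(0,1)),h))
Lf=line(ray(d,edge(f((315,182)),f((321,280)),25,(1,0)),h))
Rt=line(ray(d,edge(f((472,180)),f((471,277)),25,(1,0)),h))
M=line(ray(d,edge(f((330,176)),f((366,176)),12,(0,1)),.064))
for n,l in(("front",F),("L",Lf),("R",Rt),("mouth brass",M)):print(n,l[0],np.degrees(np.arctan2(l[1][1],l[1][0])),l[2])
a=inter(F,Lf);b=inter(F,Rt);print(a,b,np.linalg.norm(a-b),"mid",(a+b)/2)
# brass & jaw edges at top height .064
IB=line(ray(d,edge(f((371,10)),f((368,170)),40,(1,0),3),.064))
IJ=line(ray(d,edge(f((404,10)),f((419,165)),40,(1,0),3),.064))
OB=line(ray(d,edge(f((331,20)),f((340,165)),40,(1,0),3),.064))
for n,l in(("brass in",IB),("jaw in",IJ),("brass out",OB)):print(n,l[0],np.degrees(np.arctan2(l[1][1],l[1][0])),l[2])
print("knob/pivot",ray(d,f([(540,296)]),.0785+.012),ray(d,f([(460,185)]),.065))
```

```text
corner z [0.5171923  0.06358768 0.05154007] [0.52216537 0.15895111 0.06377092] [0.5029101  0.16530274 0.0627784 ]
front [0.5134238  0.02858775] -15.735043 0.0027376416805519168
L [0.46630764 0.07879058] 74.285515 0.00036844133195757184
R [0.57333046 0.04800022] 74.70091 0.0050163763770923065
mouth brass [0.50442183 0.11198407] -17.054243 0.003512533795597123
[0.45668074 0.04457496] [0.5641134 0.0143061] 0.1116153 mid [0.5103971  0.02944053]
brass in [0.53384364 0.16012637] 69.94757 0.0002602712092761219
jaw in [0.5605495  0.15136343] 78.106186 0.00032195524293017995
brass out [0.5106091  0.15733543] 73.935875 0.00023312981082565173
knob/pivot [[ 6.00989742e-01 -2.72059065e-04  9.05000000e-02]] [[0.57286127 0.08295075 0.065     ]]
```

Emit:
{"api": "jog_arm", "payload": {
  "steps": [1,7.6,3,-32.7,-0.73,1,7.6,3,-32.7,-0.73,1,7.6,3,-32.7,-0.73,1,7.6,3,-32.7,-0.73,1,7.6,3,-32.7,-0.73,1,7.6,3,-32.7,-0.73,1,7.6,3,-32.7,-0.73,1,7.6,3,-32.7,-0.73,1,7.6,3,-32.7,-0.73,1,7.6,3,-32.7,-0.73,1,7.6,3,-32.7,-0.73]
}}

```text
t: 2.78
tool_pos: [0.4863, -0.2958, 0.2011]
tcp_rot: [-89.9, 0.0, 23.7]
ft_force: [0.2, 1.2, 0.6]
width: 1.0
```

Run:
```python
from h import *
st();d=grab("wrist","w2")
cv2.imwrite("pics/w2b.png",cv2.resize(d["image"],(800,600),interpolation=cv2.INTER_CUBIC))
```

```text
t 2.7833 tcp [ 0.4863 -0.2958  0.2011] rpy [-8.994e+01  4.000e-02  2.366e+01] F [0.16 1.25 0.57] w 1.0
```

View pics/w2b.png

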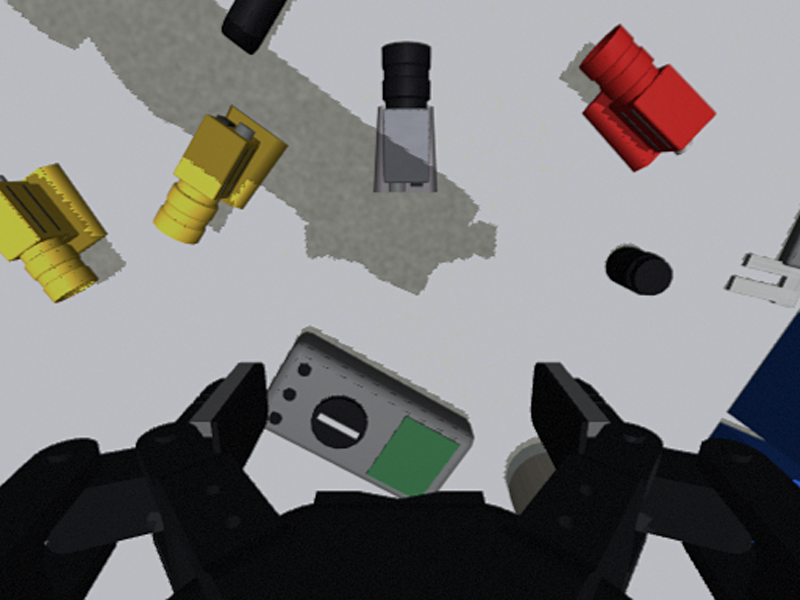

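The grey camera with the bare aluminium foot, at (406,120), is the part to move. The red one at (650,100) and the two yellow ones are look-alikes.

Run:
```python
from h import *
d=load("w2");p=cloud(d)
# box+lens above 48 mm near the part
z=p[...,2];m=(z>.049)&(z<.06);m[:15]=0;m[125:]=0;m[:,235:]&=True;m[:,:232]=0;m[:,290:]=0
hsv=cv2.cvtColor(d["image"],cv2.COLOR_BGR2HSV);g=hsv[...,2]
mb=m&(g>70)
for n,mm in(("all",m),("box",mb)):
    q=p[mm][:,:2].astype(np.float32)*1000;print(n,mm.sum(),np.median(z[mm]),cv2.minAreaRect(q))
def f(a):return (np.array(a)+.5)*.64-.5
P=ray(d,f([(384,182),(436,182),(386,107),(433,107)]),.055);print(P[:,:2],P[:,:2].mean(0))
v=P[2:,:2].mean(0)-P[:2,:2].mean(0);print(np.linalg.norm(v),np.degrees(np.arctan2(v[1],v[0])))
P=ray(d,f([(374,192),(438,192)]),.0);print("foot back",P[:,:2],P[:,:2].mean(0),np.linalg.norm(P[0]-P[1]))
P=ray(d,f([(383,45),(430,45)]),.04);print("lens",P[:,:2].mean(0))
```

```text
all 2433 0.0540515491576094 ((449.1855163574219, -202.2799072265625), (28.765254974365234, 79.31825256347656), 23.80836296081543)
box 1378 0.05430305537696514 ((449.01300048828125, -202.41360473632812), (28.74170684814453, 79.2831802368164), 24.147579193115234)
[[ 0.45269236 -0.24428894]
 [ 0.48272245 -0.23112099]
 [ 0.43651195 -0.20338228]
 [ 0.4625202  -0.19198947]] [ 0.45861174 -0.21769542]
0.04395966093475234 114.44494610422794
foot back [[ 0.4473965  -0.25603601]
 [ 0.49167067 -0.23661936]] [ 0.46953359 -0.24632769] 0.048344685627088206
lens [ 0.43290251 -0.16420867]
```

Emit:
{"api": "jog_arm", "payload": {
  "steps": [1,0.44,2,4.2,0,1,0.44,4,8.25,0,1,0.44,8,8.25,0,1,0.44,12,8.25,0,1,0.44,15,8.25,0,1,0.44,17.0,8.25,0,1,0.44,17.9,8.25,0,1,0.44,17.9,8.25,0,1,0.44,17.9,8.25,0]
}}

```text
t: 3.58
tool_pos: [0.4592, -0.2168, 0.023]
tcp_rot: [-90.0, -0.0, 23.9]
ft_force: [0.7, 0.3, 0.7]
width: 0.999
```

Run:
```python
from h import *
st();d=grab("wrist","w3")
cv2.imwrite("pics/w3b.png",cv2.resize(d["image"],(800,600),interpolation=cv2.INTER_CUBIC))
```

```text
t 3.5833 tcp [ 0.4592 -0.2168  0.023 ] rpy [-9.001e+01 -4.000e-02  2.394e+01] F [0.69 0.31 0.72] w 0.999
```

View pics/w3b.png

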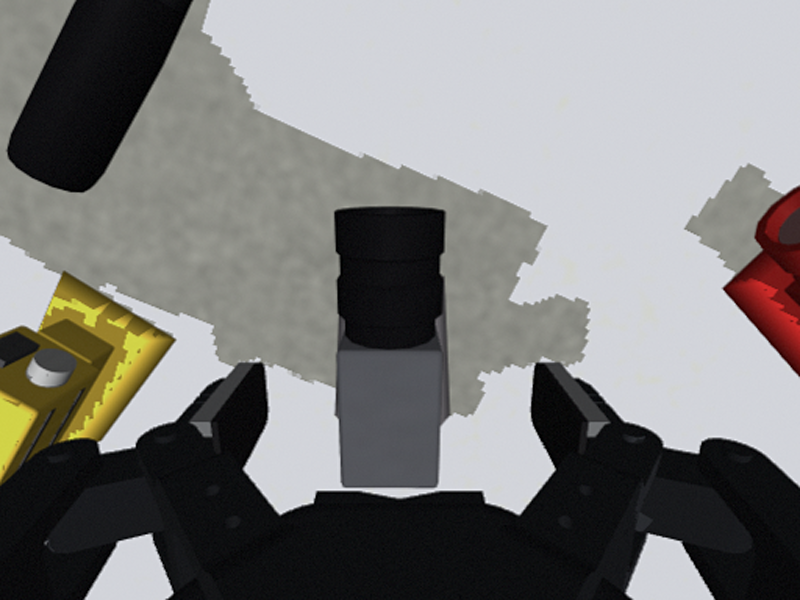

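Emit:
{"api": "jog_arm", "payload": {
  "steps": [1,-0.28,0,0,0,1,-0.28,0,0,0,0.1,-0.28,0,0,0,0.1,-0.28,0,0,0,0.1,-0.28,0,0,0,0.1,-0.28,0,0,0,0.1,-0.28,0,0,0,0.1,-0.28,0,0,0,0.1,-0.28,0,0,0,0.1,-0.28,0,0,0,0.1,-0.28,0,0,0]
}}

```text
t: 4.55
tool_pos: [0.4562, -0.2189, 0.0226]
tcp_rot: [-90.0, -0.0, 23.8]
ft_force: [-0.4, -0.2, 5.4]
width: 0.333
```

Emit:
{"api": "jog_arm", "payload": {
  "steps": [0.1,0,-2,0,0,0.1,0,-5,0,0,0.1,0,-8,0,0,0.1,0,-11,0,0,0.1,0,-12,0,0,0.1,0,-12,0,0]
}}

```text
t: 5.05
tool_pos: [0.4573, -0.2195, 0.1442]
tcp_rot: [-90.2, -0.2, 23.8]
ft_force: [-0.0, 0.1, -3.2]
width: 0.334
```

Run:
```python
from h import *
st();d=grab("wrist","w4");s=grab("scene","s4")
a=cv2.resize(d["image"],(400,300));b=cv2.resize(s["image"][130:250,100:260],(400,300),interpolation=cv2.INTER_CUBIC)
cv2.imwrite("pics/w4b.png",np.hstack([a,b]))
```

```text
t 5.05 tcp [ 0.4573 -0.2195  0.1442] rpy [-90.19  -0.17  23.8 ] F [-0.03  0.06 -3.16] w 0.334
```

View pics/w4b.png

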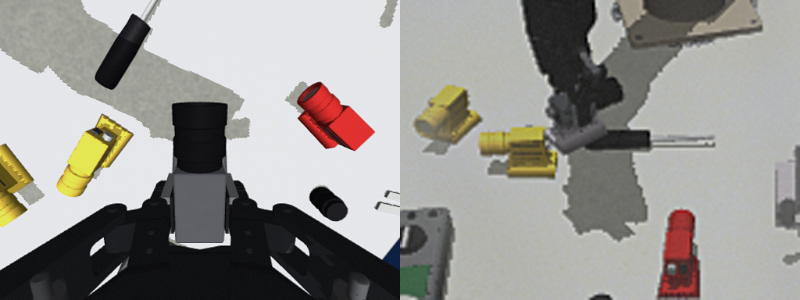

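Run:
```python
from h import *
d=load("w4");p=cloud(d);o=telemetry.get_obs()
from scipy.spatial.transform import Rotation as R
Rt=R.from_euler('xyz',o['tcp_rot'],degrees=True).as_matrix()
q=(p-np.array(o['tool_pos']))@Rt   # tool coords
g=cv2.cvtColor(d["image"],cv2.COLOR_BGR2GRAY)
m=(q[...,1]<-.027)&(q[...,1]>-.042)&(np.abs(q[...,0])<.025)&(q[...,2]>-.03)&(q[...,2]<.08);m[315:]=0
print(m.sum(),cv2.minAreaRect((q[m][:,[0,2]]*1000).astype(np.float32)))
b=m&(np.abs(q[...,0])<.012)&(q[...,2]>-.016)&(q[...,2]<.016)
A=np.c_[q[b][:,[0,2]],np.ones(b.sum())];print("plane",np.linalg.lstsq(A,q[b][:,1],rcond=None)[0])
for z in (-.022,.0,.03,.05):
    s=m&(np.abs(q[...,2]-z)<.003);print(z,q[s][:,0].min(),q[s][:,0].max())
print("z range center col",q[m&(np.abs(q[...,0])<.005)][:,2].min(),q[m&(np.abs(q[...,0])<.005)][:,2].max())
import sys
c=cv2.resize(d["image"][110:330,200:310],(400,800)[:2]) ; cv2.imwrite("pics/w4c.png",cv2.resize(d["image"][130:330,190:320],(390,600)))
```

```text
12177 ((-0.061367034912109375, 16.571889877319336), (80.06779479980469, 49.58785629272461), 89.88282012939453)
plane [ 0.00062512  0.00494277 -0.03461565]
-0.022 -0.013109849661276813 0.015578591089420375
0.0 -0.014314483613614159 0.017368633175326414
0.03 -0.0120780437956176 0.015167769028317846
0.05 -0.012028388216945362 0.015029099518543917
z range center col -0.02321447314187994 0.056607828114782203
```

View pics/w4c.png

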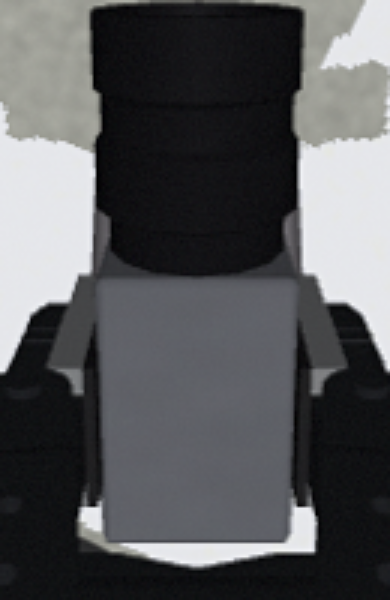

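Emit:
{"api": "jog_arm", "payload": {
  "steps": [0.1,4,0,3.5,0.1,0.1,7,0,7,0.22,0.1,10,0,10.5,0.34,0.1,12,0,14,0.46,0.1,14,0,17.5,0.57,0.1,16,0,21,0.693,0.1,17.35,0,23.66,0.693,0.1,17.35,0,23.66,0.693,0.1,17.35,2,23.66,0.693,0.1,17.35,2.4,23.66,0.693,0.1,17.35,2.4,23.66,0.693]
}}

```text
t: 6.07
tool_pos: [0.5164, 0.0667, 0.1154]
tcp_rot: [-90.2, 0.3, -15.9]
ft_force: [0.1, -0.2, -3.1]
width: 0.331
```

Run:
```python
from h import *
st();d=grab("wrist","w5")
cv2.imwrite("pics/w5b.png",cv2.resize(d["image"],(800,600),interpolation=cv2.INTER_CUBIC))
```

```text
t 6.0667 tcp [0.5164 0.0667 0.1154] rpy [-90.22   0.35 -15.86] F [ 0.07 -0.16 -3.13] w 0.331
```

View pics/w5b.png

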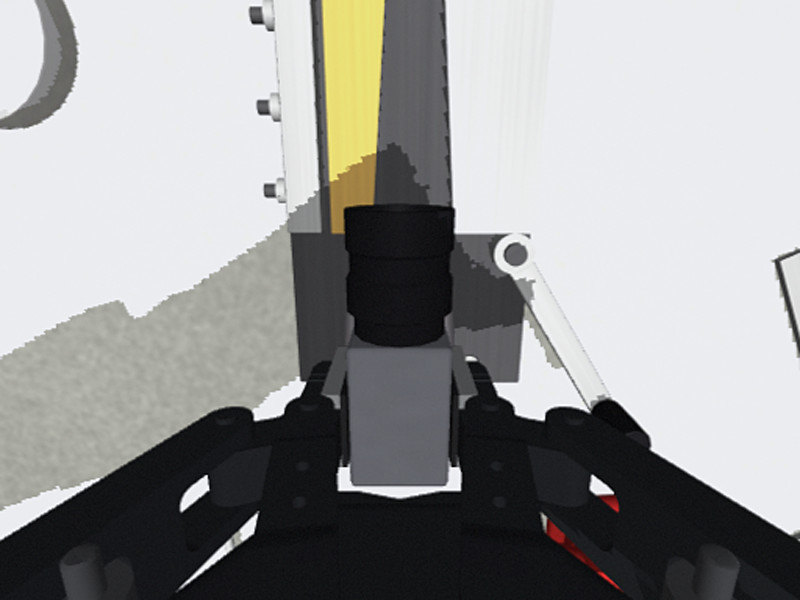

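```bash
cat >> h.py <<'E'
from scipy.spatial.transform import Rotation as R
def f(a):return (np.array(a,float)+.5)*.64-.5
def edge(g,a,b,n,perp,L=3):
    a=f(a);b=f(b);out=[]
    for t in np.linspace(0.05,.95,n):
        c=a*(1-t)+b*t;s=np.arange(-L,L+.01,.25);q=(c+s[:,None]*np.array(perp)).astype(np.float32)
        v=cv2.remap(g.astype(np.float32),q[:,0][None],q[:,1][None],cv2.INTER_LINEAR)
        v=cv2.GaussianBlur(v,(0,0),2)[0];out.append(q[np.argmax(np.abs(np.gradient(v)))])
    return np.array(out)
def totool(P,o):
    return (P-np.array(o['tool_pos']))@R.from_euler('xyz',o['tcp_rot'],degrees=True).as_matrix()
E
python3 - <<'E'
from h import *
d=load("w5");o=telemetry.get_obs();g=cv2.cvtColor(d["image"],cv2.COLOR_BGR2GRAY)
def L(a,b,h,perp=(1,0)):
    q=totool(ray(d,edge(g,a,b,30,perp),h),o);c=np.polyfit(q[:,2],q[:,0],1);return c,q[:,2].mean()
B,_=L((384,5),(378,130),.064);J,_=L((443,5),(450,150),.064)
print(np.degrees(np.arctan(B[0])),np.degrees(np.arctan(J[0])))
m=(B+J)/2;print("mid line slope deg",np.degrees(np.arctan(m[0])),"x at tool z=.05,.1:",np.polyval(m,[0,.05,.1]))
k=np.polyval(J-B,[.06,.09,.14]);print("gap",k)
q=totool(ray(d,edge(g,(335,234),(300,234),10,(0,1)),.064),o);print("mouth z brass",np.median(q[:,2]))
M=totool(ray(d,edge(g,(325,234),(340,234),10,(0,1)),.064),o);print("mouth z",np.median(M[:,2]))
# box top: edges at h = tcp+.0325
h=o['tool_pos'][2]+.0324
bl,_=L((350,380),(352,460),h);br,_=L((450,380),(448,460),h);print("box",np.polyval((bl+br)/2,[0,.05]),np.polyval(br-bl,0))
q=totool(ray(d,edge(g,(360,485),(440,485),10,(0,1)),h),o);print("box back z",np.median(q[:,2]))
E
```

```text
4.038250405538278 -4.090798428936648
mid line slope deg -0.02640667761748209 x at tool z=.05,.1: [0.00449111 0.00446806 0.00444502]
gap [0.03297742 0.02871391 0.02160805]
mouth z brass 0.04119921068407101
mouth z 0.040886378304435214
box [-0.00107329 -0.00100129] 0.027703779053032902
box back z -0.020580875227462273
```

Emit:
{"api": "jog_arm", "payload": {
  "steps": [0.1,0.49,1,0,0,0.1,0.49,2.4,0,0,0.1,0.49,3.4,0,0,0.1,0.49,3.7,0,0,0.1,0.49,3.7,0,0,0.1,0.49,3.7,0,0]
}}

```text
t: 6.62
tool_pos: [0.5239, 0.0661, 0.0813]
tcp_rot: [-90.0, 0.0, -15.9]
ft_force: [-0.4, -0.1, -1.5]
width: 0.331
```

Emit:
{"api": "jog_arm", "payload": {
  "steps": [0.1,0,0.1,0,0,0.1,0,0.1,0,0,0.1,0,0.2,0,0,0.1,0,0.2,0,0]
}}

```text
t: 6.95
tool_pos: [0.5239, 0.0664, 0.0796]
tcp_rot: [-90.0, -0.0, -15.9]
ft_force: [0.4, 0.4, -2.5]
width: 0.331
```

Emit:
{"api": "jog_arm", "payload": {
  "steps": [0.1,-0.25,0.2,0,0,0.1,-0.25,0.3,0,0,0.1,-0.25,0.3,0,0,0.1,-0.25,0.3,0,0]
}}

```text
t: 7.28
tool_pos: [0.5213, 0.067, 0.0762]
tcp_rot: [-90.0, 0.0, -15.9]
ft_force: [-0.1, -0.3, -2.7]
width: 0.331
```

Run:
```python
from h import *
st();d=grab("wrist","w6")
cv2.imwrite("pics/w6b.png",cv2.resize(d["image"],(800,600),interpolation=cv2.INTER_CUBIC))
```

```text
t 7.2833 tcp [0.5213 0.067  0.0762] rpy [-9.001e+01  1.000e-02 -1.586e+01] F [-0.09 -0.26 -2.73] w 0.331
```

View pics/w6b.png

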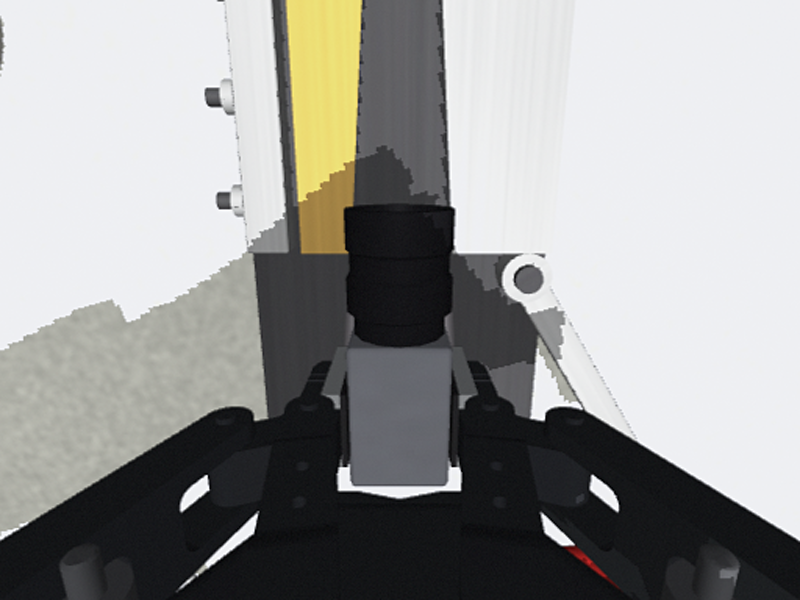

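Emit:
{"api": "jog_arm", "payload": {
  "steps": [0.1,0.06,0.05,0,0,0.1,0.06,0.1,0,0,0.1,0.06,0.15,0,0,0.1,0.06,0.15,0,0]
}}

```text
t: 7.67
tool_pos: [0.5219, 0.0668, 0.0747]
tcp_rot: [-90.0, 0.0, -15.9]
ft_force: [-1.0, -0.3, -2.4]
width: 0.335
```

Emit:
{"api": "jog_arm", "payload": {
  "steps": [0.1,0,0.05,0,0,0.1,0,0.1,0,0,0.1,0,0.1,0,0]
}}

```text
t: 7.92
tool_pos: [0.5219, 0.0668, 0.0746]
tcp_rot: [-90.0, -0.0, -15.9]
ft_force: [-2.4, -0.4, 6.1]
width: 0.335
```

Emit:
{"api": "jog_arm", "payload": {
  "steps": [0.1,0,-0.05,0.3,0,0.1,0,-0.05,0.8,0,0.1,0,-0.05,1.4,0,0.1,0,-0.05,2.0,0,0.1,0,-0.05,2.6,0,0.1,0,-0.05,3.0,0,0.1,0,-0.05,3.0,0]
}}

```text
t: 8.5
tool_pos: [0.531, 0.0977, 0.0746]
tcp_rot: [-89.9, -0.1, -15.8]
ft_force: [0.3, 1.8, 4.7]
width: 0.33
```

Emit:
{"api": "jog_arm", "payload": {
  "steps": [0.1,0,-0.03,0.3,0,0.1,0,-0.03,0.7,0,0.1,0,-0.03,1.1,0,0.1,0,-0.03,1.5,0,0.1,0,-0.03,1.8,0,0.1,0,-0.03,1.8,0]
}}

```text
t: 9.0
tool_pos: [0.5354, 0.1143, 0.0746]
tcp_rot: [-89.9, -0.0, -15.8]
ft_force: [0.9, 0.9, 2.2]
width: 0.332
```

Run:
```python
from h import *
st();d=grab("wrist","w7")
cv2.imwrite("pics/w7b.png",cv2.resize(d["image"],(800,600),interpolation=cv2.INTER_CUBIC))
```

```text
t 9.0 tcp [0.5354 0.1143 0.0746] rpy [-8.993e+01 -2.000e-02 -1.581e+01] F [0.89 0.87 2.23] w 0.332
```

View pics/w7b.png

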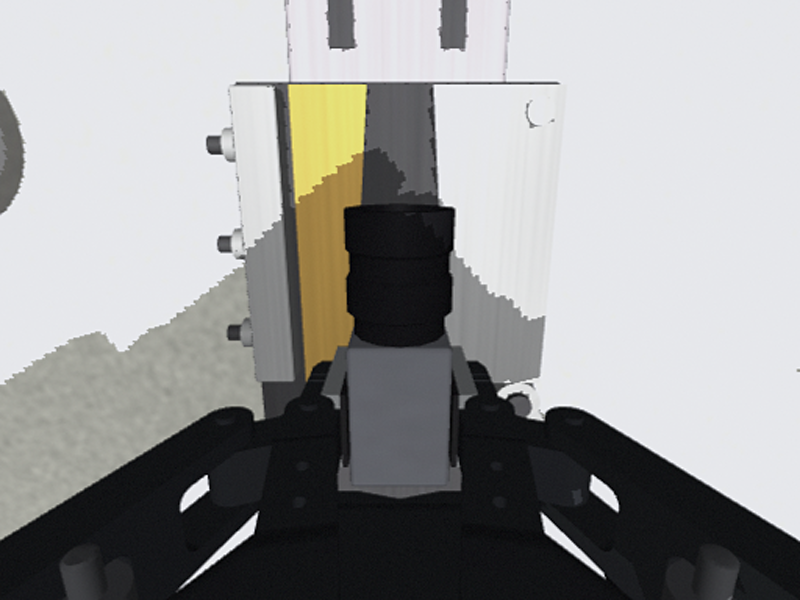

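Emit:
{"api": "jog_arm", "payload": {
  "steps": [0.1,0,0,0.25,0,0.1,0,0,0.5,0,0.1,0,0,0.75,0,0.1,0,0,1.0,0,0.1,0,0,1.25,0,0.1,0,0,1.5,0,0.1,0,0,1.5,0]
}}

```text
t: 9.63
tool_pos: [0.5395, 0.1284, 0.0746]
tcp_rot: [-90.0, -0.0, -15.8]
ft_force: [-0.7, 0.4, 3.2]
width: 0.328
```

Now at x≈-29.7 with no contact yet; going slower in 1 mm rows.

Emit:
{"api": "jog_arm", "payload": {
  "steps": [0.1,0,0,0.1,0,0.1,0,0,0.2,0,0.1,0,0,0.3,0,0.1,0,0,0.4,0,0.1,0,0,0.5,0,0.1,0,0,0.6,0,0.1,0,0,0.6,0]
}}

```text
t: 10.22
tool_pos: [0.5409, 0.1335, 0.0746]
tcp_rot: [-90.0, -0.0, -15.9]
ft_force: [-0.4, -1.7, 4.3]
width: 0.333
```

Emit:
{"api": "jog_arm", "payload": {
  "steps": [0.1,0,-0.02,0.08,0,0.1,0,-0.02,0.16,0,0.1,0,-0.02,0.24,0,0.1,0,-0.02,0.32,0,0.1,0,-0.02,0.4,0,0.1,0,-0.02,0.4,0]
}}

```text
t: 10.72
tool_pos: [0.5419, 0.1375, 0.0747]
tcp_rot: [-90.0, 0.0, -15.9]
ft_force: [-0.4, -0.1, -0.2]
width: 0.333
```

Emit:
{"api": "jog_arm", "payload": {
  "steps": [0.1,0,0,0.08,0,0.1,0,0,0.16,0,0.1,0,0,0.24,0,0.1,0,0,0.32,0,0.1,0,0,0.4,0,0.1,0,0,0.4,0]
}}

```text
t: 11.22
tool_pos: [0.5431, 0.1412, 0.0746]
tcp_rot: [-90.0, -0.0, -15.9]
ft_force: [0.4, 0.2, -2.7]
width: 0.33
```

Emit:
{"api": "jog_arm", "payload": {
  "steps": [0.1,0,0.02,0.08,0,0.1,0,0.02,0.16,0,0.1,0,0.02,0.24,0,0.1,0,0.02,0.32,0,0.1,0,0.02,0.4,0,0.1,0,0.02,0.4,0]
}}

```text
t: 11.72
tool_pos: [0.5437, 0.1428, 0.0747]
tcp_rot: [-90.2, 0.0, -15.9]
ft_force: [-0.8, -6.5, 2.6]
width: 0.331
```

Emit:
{"api": "jog_arm", "payload": {
  "steps": [0.1,0,0,-0.1,0,1,0,0,-0.1,0,1,0,0,-0.1,0,1,0,0,-0.1,0,1,0,0,-0.1,0,1,0,0,-0.1,0,1,0,0,-0.1,0,1,0,0,-0.1,0]
}}

```text
t: 12.38
tool_pos: [0.5439, 0.1439, 0.0746]
tcp_rot: [-90.0, -0.0, -15.9]
ft_force: [0.2, -0.2, -0.6]
width: 0.996
```

Run:
```python
from h import *
st();d=grab("wrist","w8")
cv2.imwrite("pics/w8b.png",cv2.resize(d["image"],(800,600),interpolation=cv2.INTER_CUBIC))
```

```text
t 12.3833 tcp [0.5439 0.1439 0.0746] rpy [-89.99  -0.   -15.87] F [ 0.17 -0.16 -0.58] w 0.996
```

View pics/w8b.png

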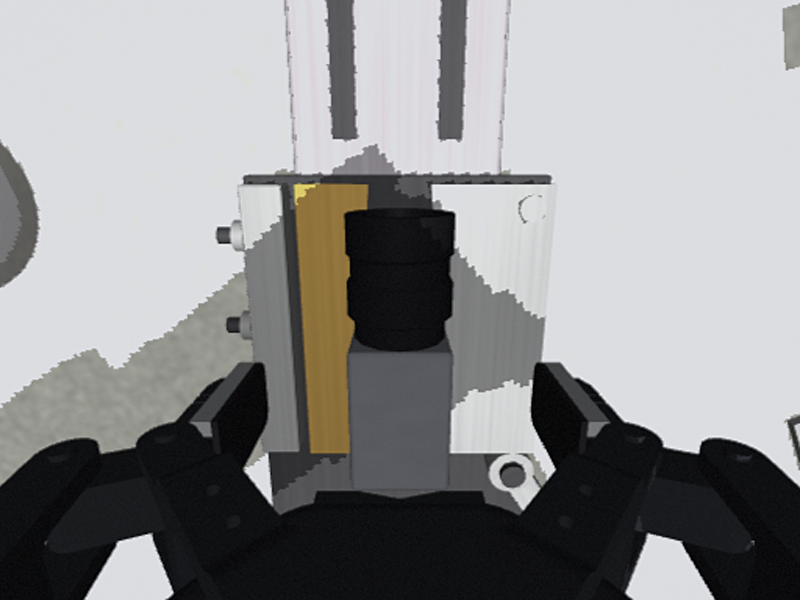

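Emit:
{"api": "jog_arm", "payload": {
  "steps": [1,0,-2.5,0,0,1,0,-5.5,0,0,1,0,-7,-0.5,0,0,0,-7,-3,0,0,0,-7,-6,0,0,0,-7,-6.5,0,0,0,-7,-6.5,0,0,0,-7,-6.5,0,0,0,-5,-6.5,0,0,0,-2,-6.5,0,0,0,-0.8,-6.5,0,0,0,-0.8,-6.5,0]
}}

```text
t: 13.43
tool_pos: [0.5243, 0.0828, 0.0799]
tcp_rot: [-90.1, 0.3, -15.7]
ft_force: [-1.1, 0.6, 1.1]
width: -0.001
```

Run:
```python
from h import *
st();d=grab("wrist","w9")
cv2.imwrite("pics/w9b.png",cv2.resize(d["image"],(800,600),interpolation=cv2.INTER_CUBIC))
```

```text
t 13.4333 tcp [0.5243 0.0828 0.0799] rpy [-90.07   0.27 -15.74] F [-1.08  0.65  1.05] w -0.001
```

View pics/w9b.png

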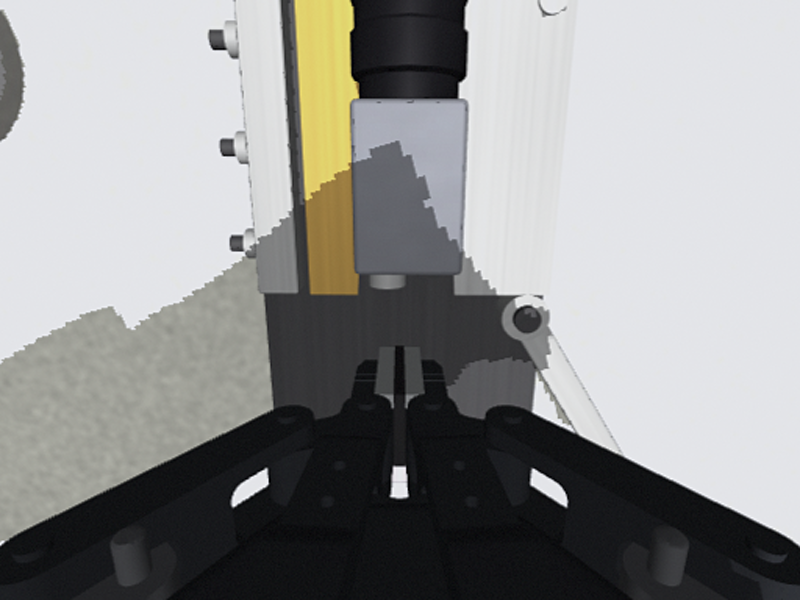

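Run:
```python
from h import *
d=load("w9");p=cloud(d);o=telemetry.get_obs();q=totool(p,o)
for U in(380,388,396,415,425,440):
    print(U,[(V,*np.round(1000*np.r_[q[int(V*.64),int(U*.64)],p[int(V*.64),int(U*.64),2]],1)) for V in(268,276,282,288,292)])
print([ (U,*np.round(1000*q[int(360*.64),int(U*.64)],1)) for U in range(340,460,8)])
print([ (V,*np.round(1000*q[int(V*.64),int(388*.64)],1)) for V in range(340,420,8)])
```

```text
380 [(268, np.float64(-6.1), np.float64(-25.3), np.float64(42.3), np.float64(106.6)), (276, np.float64(-6.6), np.float64(-16.2), np.float64(38.0), np.float64(97.6)), (282, np.float64(-6.6), np.float64(-15.3), np.float64(35.9), np.float64(96.7)), (288, np.float64(-6.6), np.float64(-16.4), np.float64(34.3), np.float64(97.8)), (292, np.float64(-8.8), np.float64(29.1), np.float64(21.0), np.float64(52.3))]
388 [(268, np.float64(-4.0), np.float64(-25.5), np.float64(42.3), np.float64(106.9)), (276, np.float64(-4.3), np.float64(-16.4), np.float64(38.1), np.float64(97.7)), (282, np.float64(-4.3), np.float64(-17.4), np.float64(36.5), np.float64(98.7)), (288, np.float64(-4.4), np.float64(-16.0), np.float64(34.3), np.float64(97.4)), (292, np.float64(-5.7), np.float64(29.7), np.float64(20.8), np.float64(51.7))]
396 [(268, np.float64(-2.0), np.float64(-24.7), np.float64(42.2), np.float64(106.1)), (276, np.float64(-2.1), np.float64(-15.6), np.float64(37.9), np.float64(97.0)), (282, np.float64(-2.1), np.float64(-15.2), np.float64(35.9), np.float64(96.6)), (288, np.float64(-2.1), np.float64(-15.5), n
[... 2151 characters left out ...]
, np.float64(-9.3)), (452, np.float64(20.8), np.float64(29.8), np.float64(-8.9))]
[(340, np.float64(-5.8), np.float64(30.3), np.float64(-0.1)), (348, np.float64(-4.8), np.float64(-5.2), np.float64(11.2)), (356, np.float64(-4.7), np.float64(-10.1), np.float64(10.6)), (364, np.float64(-4.5), np.float64(-15.3), np.float64(10.2)), (372, np.float64(-4.3), np.float64(-22.7), np.float64(10.7)), (380, np.float64(-4.2), np.float64(-27.0), np.float64(10.3)), (388, np.float64(-4.1), np.float64(-32.4), np.float64(10.7)), (396, np.float64(-4.0), np.float64(-35.8), np.float64(10.3)), (404, np.float64(-3.8), np.float64(-41.5), np.float64(11.2)), (412, np.float64(-3.7), np.float64(-46.3), np.float64(11.9))]
```

Emit:
{"api": "jog_arm", "payload": {
  "steps": [0,0.24,0.8,0,0,0,0.24,1.6,0,0,0,0.24,2.1,0,0,0,0.24,2.1,0,0,0,0.24,2.1,0.3,0,0,0.24,2.1,0.8,0,0,0.24,2.1,1.1,0,0,0.24,2.1,1.1,0]
}}

```text
t: 14.15
tool_pos: [0.532, 0.0927, 0.0621]
tcp_rot: [-89.9, -0.1, -15.8]
ft_force: [-0.2, -0.1, 0.1]
width: -0.003
```

Run:
```python
from h import *
st();d=grab("wrist","w10")
cv2.imwrite("pics/w10b.png",cv2.resize(d["image"],(800,600),interpolation=cv2.INTER_CUBIC))
```

```text
t 14.15 tcp [0.532  0.0927 0.0621] rpy [-8.992e+01 -6.000e-02 -1.579e+01] F [-0.21 -0.15  0.14] w -0.003
```

View pics/w10b.png

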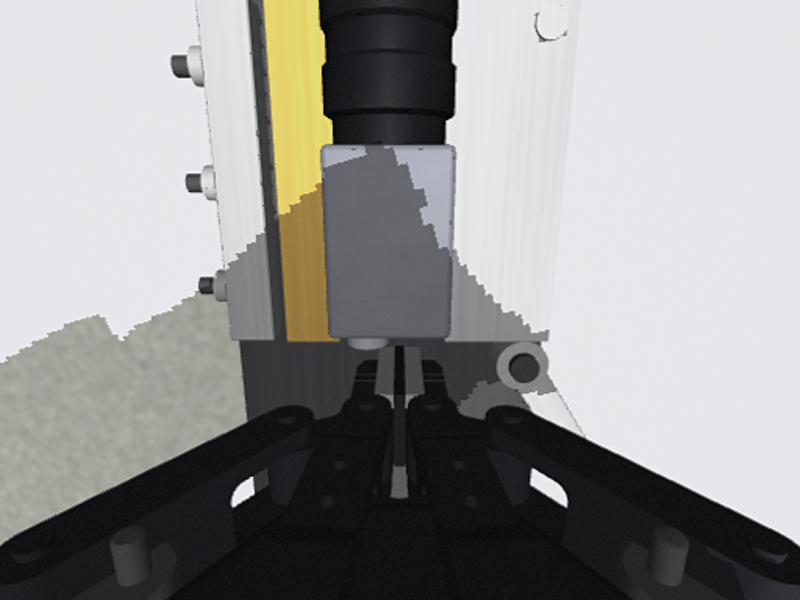

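Emit:
{"api": "jog_arm", "payload": {
  "steps": [0,-0.22,0.4,0,0,0,-0.22,0.45,0,0,0,-0.22,0.45,0.2,0,0,-0.22,0.45,0.4,0,0,-0.22,0.45,0.6,0,0,-0.22,0.45,0.7,0,0,-0.22,0.45,0.7,0]
}}

```text
t: 14.78
tool_pos: [0.5314, 0.0991, 0.0572]
tcp_rot: [-90.0, -0.0, -15.8]
ft_force: [-0.1, -0.1, 0.8]
width: -0.004
```

Emit:
{"api": "jog_arm", "payload": {
  "steps": [0,0,0,0.05,0,0,0,0,0.1,0,0,0,0,0.15,0,0,0,0,0.2,0,0,0,0,0.2,0]
}}

```text
t: 15.2
tool_pos: [0.5318, 0.1006, 0.0572]
tcp_rot: [-90.0, -0.0, -15.9]
ft_force: [-0.2, -0.3, 0.0]
width: 0.001
```

Emit:
{"api": "jog_arm", "payload": {
  "steps": [0,0,0,0.05,0,0,0,0,0.1,0,0,0,0,0.15,0,0,0,0,0.2,0,0,0,0,0.2,0]
}}

```text
t: 15.62
tool_pos: [0.5324, 0.1025, 0.0571]
tcp_rot: [-90.0, -0.0, -15.9]
ft_force: [0.1, -0.4, -0.5]
width: -0.0
```

Emit:
{"api": "jog_arm", "payload": {
  "steps": [0,0,0,0.05,0,0,0,0,0.1,0,0,0,0,0.15,0,0,0,0,0.2,0,0,0,0,0.2,0]
}}

```text
t: 16.03
tool_pos: [0.5325, 0.1032, 0.0571]
tcp_rot: [-90.1, 0.0, -15.9]
ft_force: [-0.3, -3.9, 1.8]
width: 0.002
```

Emit:
{"api": "jog_arm", "payload": {
  "steps": [0,0,0,0.05,0,0,0,0,0.1,0,0,0,0,0.15,0,0,0,0,0.15,0]
}}

```text
t: 16.37
tool_pos: [0.5325, 0.1033, 0.057]
tcp_rot: [-90.2, 0.1, -16.0]
ft_force: [-1.8, -6.8, 3.3]
width: -0.002
```

Emit:
{"api": "jog_arm", "payload": {
  "steps": [0,0,0,0.05,0,0,0,0,0.1,0,0,0,0,0.15,0,0,0,0,0.2,0,0,0,0,0.2,0]
}}

```text
t: 16.78
tool_pos: [0.5325, 0.1035, 0.0571]
tcp_rot: [-90.3, 0.1, -16.0]
ft_force: [-2.2, -10.5, 4.6]
width: 0.002
```

Emit:
{"api": "jog_arm", "payload": {
  "steps": [0,0,0,0.05,0,0,0,0,0.1,0,0,0,0,0.15,0,0,0,0,0.2,0,0,0,0,0.22,0,0,0,0,0.22,0]
}}

```text
t: 17.28
tool_pos: [0.5325, 0.1037, 0.057]
tcp_rot: [-90.5, 0.1, -16.1]
ft_force: [-2.5, -12.8, 6.7]
width: -0.001
```

Emit:
{"api": "jog_arm", "payload": {
  "steps": [0,0,0,0.05,0,0,0,0,0.1,0,0,0,0,0.15,0,0,0,0,0.15,0,0,0,0,0.15,0]
}}

```text
t: 17.7
tool_pos: [0.5325, 0.1038, 0.057]
tcp_rot: [-90.6, 0.2, -16.1]
ft_force: [-3.5, -15.1, 7.6]
width: -0.001
```

Emit:
{"api": "jog_arm", "payload": {
  "steps": [0,0,0,0.05,0,0,0,0,0.1,0,0,0,0,0.1,0,0,0,0,0.1,0]
}}

```text
t: 18.03
tool_pos: [0.5326, 0.1039, 0.057]
tcp_rot: [-90.7, 0.2, -16.2]
ft_force: [-2.2, -17.1, 10.0]
width: -0.0
```

Emit:
{"api": "jog_arm", "payload": {
  "steps": [0,0,0,-0.3,0,0,0,0,-0.7,0,0,0,0,-1.5,0,0,0,0,-2.5,0,0,0,-1,-3.5,0,0,0,-4,-4.5,0,0,0,-7,-5,0,0,0,-10,-5,0,0,0,-10,-5,0]
}}

```text
t: 18.78
tool_pos: [0.5248, 0.064, 0.1629]
tcp_rot: [-89.7, -0.5, -15.9]
ft_force: [0.6, 0.7, 0.2]
width: -0.002
```

Run:
```python
from h import *
st();d=grab("wrist","w11")
cv2.imwrite("pics/w11b.png",cv2.resize(d["image"],(800,600),interpolation=cv2.INTER_CUBIC))
```

```text
t 18.7833 tcp [0.5248 0.064  0.1629] rpy [-89.74  -0.54 -15.94] F [0.61 0.67 0.23] w -0.002
```

View pics/w11b.png

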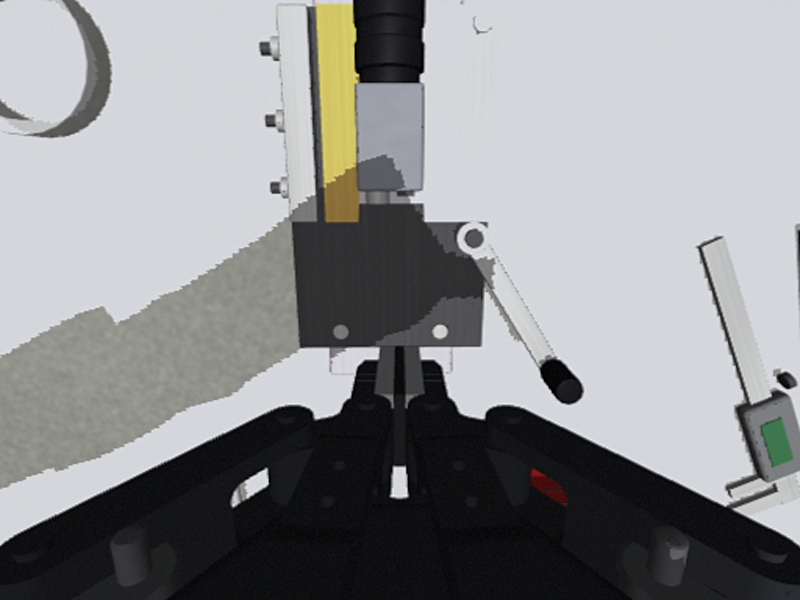

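Run:
```python
from h import *
d=load("w11");o=telemetry.get_obs();p=cloud(d)
print(p[int(389*.64),int(569*.64)])
K=ray(d,f([(569,389)]),.0895)[0];P=ray(d,f([(473,238)]),.064)[0]
print("K",K,"P",P,np.linalg.norm((K-P)[:2]),"tool",totool(np.array([K,P]),o))
u=np.array([np.cos(np.radians(74.1)),np.sin(np.radians(74.1))]);n=np.array([-u[1],u[0]])
r=(K-P)[:2];q=np.arctan2(-r@u,r@n);print("q",q)
```

```text
[ 0.60093968 -0.00472459  0.08917074]
K [ 0.60070574 -0.00523148  0.0895    ] P [0.57317341 0.08359386 0.064     ] 0.09299445863406716 tool [[ 0.09254057  0.07168512 -0.04568624]
 [ 0.04153403  0.0971038   0.03209836]]
q 2.1488731950338162
```

Emit:
{"api": "jog_arm", "payload": {
  "steps": [0.6,4,0,-2,-0.12,0.6,7,0,-4,-0.24,0.6,9.25,0,-4.57,-0.36,0.6,9.25,0,-4.57,-0.48,0.6,9.25,1,-4.57,-0.58,0.6,9.25,2,-4.57,-0.58,0.6,9.25,3,-4.57,-0.58,0.6,9.25,3,-4.57,-0.58,0.6,9.25,3,-4.57,-0.58]
}}

```text
t: 19.58
tool_pos: [0.5968, -0.0049, 0.1261]
tcp_rot: [-90.0, 0.1, 17.3]
ft_force: [-0.2, -0.9, -0.2]
width: 0.598
```

Run:
```python
from h import *
o=st();print(np.round(o['joint_positions'],1));d=grab("wrist","w12")
print(totool(np.array([.6007,-.0052,.0895]),o))
cv2.imwrite("pics/w12b.png",cv2.resize(d["image"],(800,600),interpolation=cv2.INTER_CUBIC))
```

```text
t 19.5833 tcp [ 0.5968 -0.0049  0.1261] rpy [-89.97   0.13  17.31] F [-0.22 -0.87 -0.18] w 0.598
[ 10.3  40.4 -20.1 100.8  19.3  42.4  -2.5]
[ 0.00369073  0.03657169 -0.00143773]
```

View pics/w12b.png

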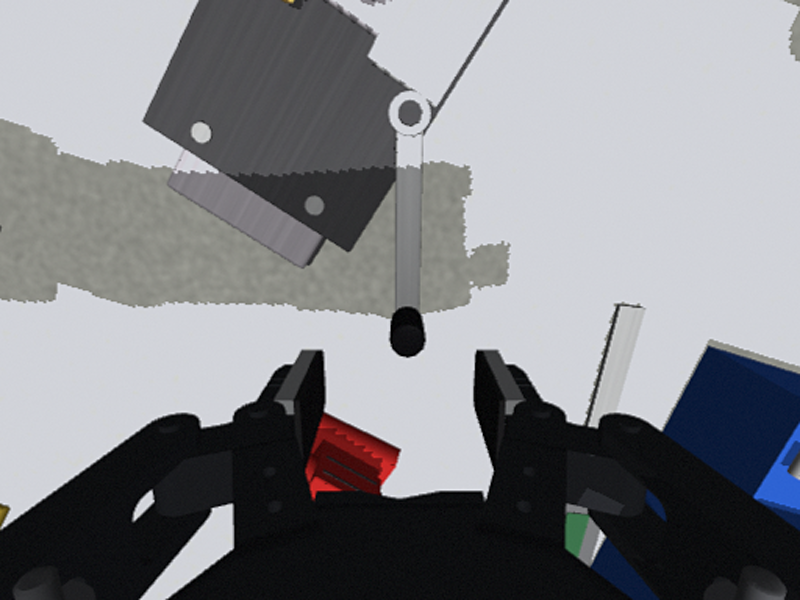

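Emit:
{"api": "jog_arm", "payload": {
  "steps": [0.6,0.37,1.5,-0.1,0,0.6,0.37,3.5,-0.1,0,0.6,0.37,5,-0.1,0,0.6,0.37,5.8,-0.1,0,0.6,0.37,5.8,-0.1,0,0.3,0.37,5.8,-0.1,0,0.3,0.37,5.8,-0.1,0,0.3,0.37,5.8,-0.1,0,0.3,0.37,5.8,-0.1,0]
}}

```text
t: 20.38
tool_pos: [0.6024, -0.005, 0.07]
tcp_rot: [-90.0, -0.1, 17.4]
ft_force: [0.4, 0.4, 1.0]
width: 0.3
```

Run:
```python
from h import *
o=st();d=grab("wrist","w13")
cv2.imwrite("pics/w13b.png",cv2.resize(d["image"],(800,600),interpolation=cv2.INTER_CUBIC))
# arc plan in tool axes from current pose
P=np.array([.5732,.0836]);c=np.array(o['tool_pos'])[:2]
r=c-P;rad=np.linalg.norm(r);print("rad",rad)
u=np.array([np.cos(np.radians(74.1)),np.sin(np.radians(74.1))]);n=np.array([-u[1],u[0]])
q0=np.arctan2(-r@u,r@n);print("q0",q0)
yaw=np.radians(o['tcp_rot'][2]);x=np.array([np.cos(yaw),np.sin(yaw)]);z=np.array([-x[1],x[0]])
for k in range(0,30):
    q=q0-.09*k
    t=P+.0945*(-np.sin(q)*u+np.cos(q)*n)-c
    print(k,round(q,3),"x %.2f z %.2f turn %.3f"%(100*t@x,100*t@z,.09*k))
```

```text
t 20.3833 tcp [ 0.6024 -0.005   0.07  ] rpy [-90.03  -0.1   17.35] F [0.37 0.36 1.01] w 0.3
rad 0.09328305287484201
q0 2.166525458196979
0 2.167 x 0.00 z -0.12 turn 0.000
1 2.077 x -0.85 z -0.10 turn 0.090
2 1.987 x -1.69 z 0.00 turn 0.180
3 1.897 x -2.52 z 0.18 turn 0.270
4 1.807 x -3.34 z 0.43 turn 0.360
5 1.717 x -4.12 z 0.76 turn 0.450
6 1.627 x -4.88 z 1.15 turn 0.540
7 1.537 x -5.59 z 1.61 turn 0.630
8 1.447 x -6.26 z 2.13 turn 0.720
9 1.357 x -6.89 z 2.71 turn 0.810
10 1.267 x -7.45 z 3.34 turn 0.900
11 1.177 x -7.96 z 4.02 turn 0.990
12 1.087 x -8.41 z 4.75 turn 1.080
13 0.997 x -8.79 z 5.51 turn 1.170
14 0.907 x -9.10 z 6.30 turn 1.260
15 0.817 x -9.33 z 7.12 turn 1.350
16 0.727 x -9.49 z 7.95 turn 1.440
17 0.637 x -9.58 z 8.80 turn 1.530
18 0.547 x -9.59 z 9.65 turn 1.620
19 0.457 x -9.52 z 10.49 turn 1.710
20 0.367 x -9.38 z 11.33 turn 1.800
21 0.277 x -9.16 z 12.15 turn 1.890
22 0.187 x -8.87 z 12.95 turn 1.980
23 0.097 x -8.51 z 13.72 turn 2.070
24 0.007 x -8.08 z 14.46 turn 2.160
25 -0.083 x -7.59 z 15.15 turn 2.250
26 -0.173 x -7.03 z 15.80 turn 2.340
27 -0.263 x -6.42 z 16.39 turn 2.430
28 -0.353 x -5.76 z 16.92 turn 2.520
29 -0.443 x -5.06 z 17.40 turn 2.610
```

View pics/w13b.png

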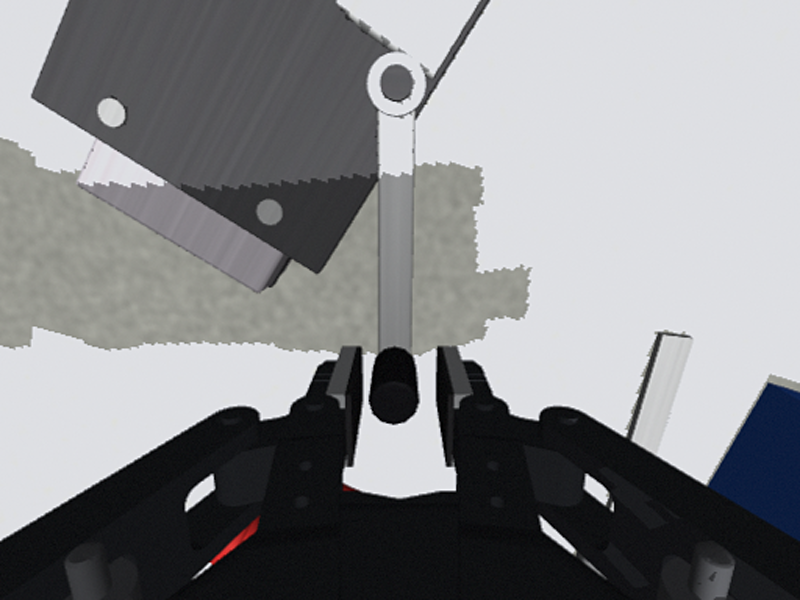

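Emit:
{"api": "jog_arm", "payload": {
  "steps": [0.3,-0.85,0,-0.1,0.09,0.3,-1.69,0,0,0.18,0.3,-2.52,0,0.18,0.27,0.3,-3.34,0,0.43,0.36,0.3,-4.12,0,0.76,0.45,0.3,-4.88,0,1.15,0.54,0.3,-5.59,0,1.61,0.63,0.3,-6.26,0,2.13,0.72,0.3,-6.89,0,2.71,0.81,0.3,-7.45,0,3.34,0.9,0.3,-7.96,0,4.02,0.99,0.3,-7.96,0,4.02,0.99]
}}

```text
t: 21.43
tool_pos: [0.5127, 0.0107, 0.0696]
tcp_rot: [-90.0, 0.0, -39.4]
ft_force: [0.1, -0.2, -0.2]
width: 0.301
```

Run:
```python
from h import *
o=st();print(np.round(o['joint_positions'],1));d=grab("wrist","w14")
cv2.imwrite("pics/w14b.png",cv2.resize(d["image"],(600,450),interpolation=cv2.INTER_CUBIC))
P=np.array([.5732,.0836]);c=np.array(o['tool_pos'])[:2]
r=c-P;print("rad",np.linalg.norm(r))
u=np.array([np.cos(np.radians(74.1)),np.sin(np.radians(74.1))]);n=np.array([-u[1],u[0]])
q0=np.arctan2(-r@u,r@n);print("q0",q0)
yaw=np.radians(o['tcp_rot'][2]);x=np.array([np.cos(yaw),np.sin(yaw)]);z=np.array([-x[1],x[0]])
for k in range(0,16):
    q=q0-.1*k
    t=P+.094*(-np.sin(q)*u+np.cos(q)*n)-c
    print(k,round(q,3),"x %.2f z %.2f turn %.3f"%(100*t@x,100*t@z,.1*k))
```

```text
t 21.4333 tcp [0.5127 0.0107 0.0696] rpy [-9.00e+01  3.00e-02 -3.94e+01] F [ 0.07 -0.19 -0.18] w 0.301
[ -3.1  39.4  -1.9 116.3   2.8  24.4 -46.5]
rad 0.09469789236790173
q0 1.155636320150438
0 1.156 x 0.00 z 0.07 turn 0.000
1 1.056 x -0.94 z 0.12 turn 0.100
2 0.956 x -1.87 z 0.27 turn 0.200
3 0.856 x -2.78 z 0.50 turn 0.300
4 0.756 x -3.66 z 0.83 turn 0.400
5 0.656 x -4.50 z 1.24 turn 0.500
6 0.556 x -5.30 z 1.74 turn 0.600
7 0.456 x -6.04 z 2.31 turn 0.700
8 0.356 x -6.73 z 2.95 turn 0.800
9 0.256 x -7.35 z 3.66 turn 0.900
10 0.156 x -7.89 z 4.43 turn 1.000
11 0.056 x -8.35 z 5.25 turn 1.100
12 -0.044 x -8.73 z 6.11 turn 1.200
13 -0.144 x -9.02 z 7.00 turn 1.300
14 -0.244 x -9.22 z 7.92 turn 1.400
15 -0.344 x -9.33 z 8.85 turn 1.500
```

View pics/w14b.png

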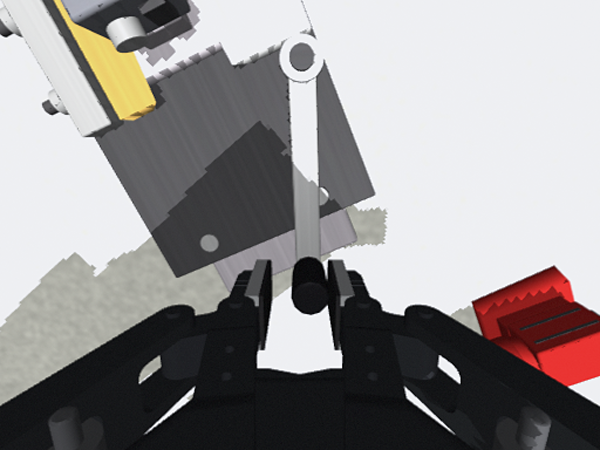

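Emit:
{"api": "jog_arm", "payload": {
  "steps": [0.3,-0.94,0,0.1,0.1,0.3,-1.87,0,0.25,0.2,0.3,-2.78,0,0.5,0.3,0.3,-3.66,0,0.83,0.4,0.3,-4.5,0,1.24,0.5,0.3,-5.3,0,1.74,0.6,0.3,-6.04,0,2.31,0.7,0.3,-6.73,0,2.95,0.8,0.3,-7.35,0,3.66,0.9,0.3,-7.89,0,4.43,1.0,0.3,-7.89,0,4.43,1.0]
}}

```text
t: 22.4
tool_pos: [0.4813, 0.0959, 0.0691]
tcp_rot: [-90.0, 0.1, -96.5]
ft_force: [-0.1, -0.8, -0.2]
width: 0.301
```

Run:
```python
from h import *
o=st();print(np.round(o['joint_positions'],1));d=grab("wrist","w15")
cv2.imwrite("pics/w15b.png",cv2.resize(d["image"],(600,450),interpolation=cv2.INTER_CUBIC))
P=np.array([.5732,.0836]);c=np.array(o['tool_pos'])[:2]
r=c-P;print("rad",np.linalg.norm(r))
u=np.array([np.cos(np.radians(74.1)),np.sin(np.radians(74.1))]);n=np.array([-u[1],u[0]])
print("q0",np.arctan2(-r@u,r@n))
```

```text
t 22.4 tcp [0.4813 0.0959 0.0691] rpy [-8.999e+01  6.000e-02 -9.651e+01] F [-0.12 -0.83 -0.18] w 0.301
[-23.3  39.3  13.1 120.  -21.8  22.9 -89.3]
rad 0.09269960335336452
q0 0.1447354191204429
```

View pics/w15b.png

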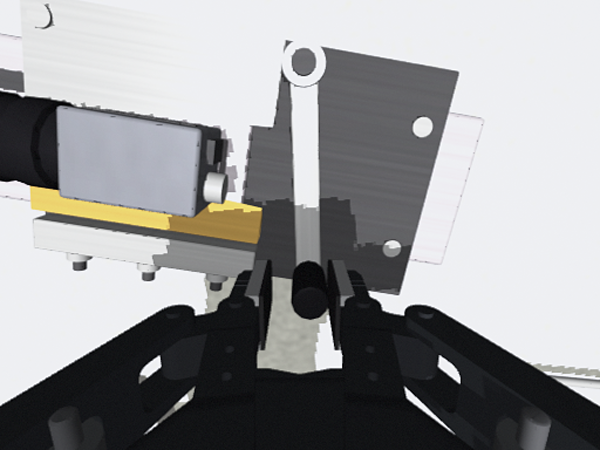

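Emit:
{"api": "jog_arm", "payload": {
  "steps": [0.3,-0.5,0,-0.05,0.05,0.3,-0.9,0,-0.02,0.1,0.3,-1.2,0,0.03,0.14,0.3,-1.5,0,0.1,0.16,0.3,-1.5,0,0.1,0.16]
}}

```text
t: 22.87
tool_pos: [0.484, 0.1085, 0.0692]
tcp_rot: [-90.0, 0.0, -105.7]
ft_force: [0.6, 0.5, 0.9]
width: 0.3
```

Emit:
{"api": "jog_arm", "payload": {
  "steps": [0.3,-0.15,0,0,0,0.3,-0.3,0,0,0,0.3,-0.45,0,0,0,0.3,-0.45,0,0,0]
}}

```text
t: 23.2
tool_pos: [0.4848, 0.1132, 0.0691]
tcp_rot: [-90.0, 0.0, -105.8]
ft_force: [0.1, 0.5, 0.1]
width: 0.301
```

Emit:
{"api": "jog_arm", "payload": {
  "steps": [0.3,-0.1,0,0,0,0.3,-0.2,0,0,0,0.3,-0.3,0,0,0,0.3,-0.3,0,0,0]
}}

```text
t: 23.53
tool_pos: [0.4851, 0.1142, 0.069]
tcp_rot: [-90.0, -0.1, -105.9]
ft_force: [-1.2, -4.5, 1.8]
width: 0.302
```

Emit:
{"api": "jog_arm", "payload": {
  "steps": [0.3,0.3,0,0,0,0.3,0.4,0,0,0,0.45,0.4,0,0,0,0.45,0.4,0,0,0,0.45,0.4,-3,0,0,0.45,0.4,-7,0,0,0.45,0.4,-11,-1.5,0,0.45,0.4,-12,-5,0,0.45,0.4,-12,-7,0,0.45,0.4,-12,-7,0]
}}

```text
t: 24.37
tool_pos: [0.4127, 0.1329, 0.1898]
tcp_rot: [-90.2, 0.1, -105.6]
ft_force: [-1.0, -0.1, 0.5]
width: 0.445
```

Run:
```python
from h import *
o=st();d=grab("wrist","w16");s=grab("scene","s16");t=grab("top","t16")
a=cv2.resize(d["image"],(400,300));b=cv2.resize(s["image"][150:240,240:390],(400,300),interpolation=cv2.INTER_CUBIC)
cv2.imwrite("pics/w16b.png",cv2.resize(d["image"],(800,600)));cv2.imwrite("pics/s16b.png",np.hstack([b,cv2.resize(t["image"],(400,300))]))
```

```text
t 24.3667 tcp [0.4127 0.1329 0.1898] rpy [-9.0220e+01  8.0000e-02 -1.0561e+02] F [-0.96 -0.09  0.53] w 0.445
```

View pics/w16b.png

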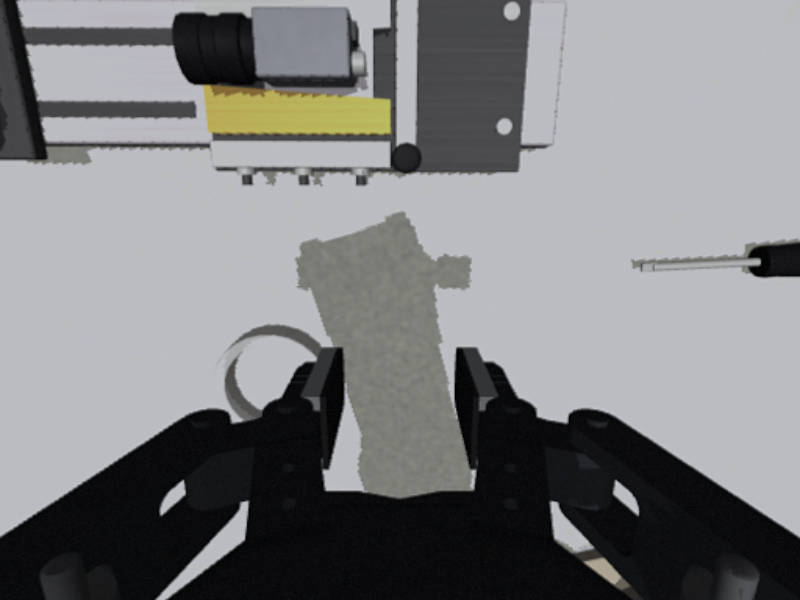

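View pics/s16b.png

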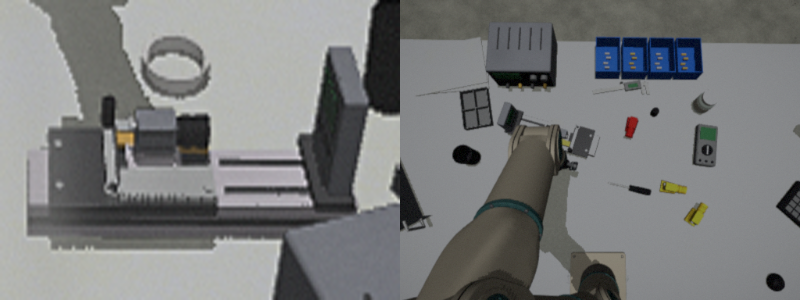

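Run:
```python
from h import *
d=load("w16");o=telemetry.get_obs();g=cv2.cvtColor(d["image"],cv2.COLOR_BGR2GRAY);p=cloud(d)
for a,b in(((395,5),(394,90)),((418,5),(417,135))):
    P=ray(d,edge(g,a,b,30,(1,0)),.061);v=np.polyfit(P[:,0],P[:,1],1)[0];print("arm edge heading",np.degrees(np.arctan(v)))
K=ray(d,f([(406,157)]),.0895)[0];u=np.array([np.cos(np.radians(74.1)),np.sin(np.radians(74.1))]);n=np.array([-u[1],u[0]])
W=np.array([.5463,.1554]);print("knob in way",(K[:2]-W)@u,(K[:2]-W)@n)
P=ray(d,edge(g,(524,20),(519,160),30,(1,0)),.052);print("bed front heading",np.degrees(np.arctan(np.polyfit(P[:,0],P[:,1],1)[0])))
m=(p[...,2]>.100)&(p[...,2]<.113);m[150:]=0
q=p[m][:,:2]-W;q=np.c_[q@u,q@n].astype(np.float32)*1000;print("box+lens",cv2.minAreaRect(q),q.min(0),q.max(0),"z",np.median(p[m][:,2]))
```

```text
arm edge heading -15.922580461745527
arm edge heading -15.545159721318077
knob in way -0.061773121322465215 0.0484571342249781
bed front heading -15.078003001888163
box+lens ((4.818347930908203, -0.6092214584350586), (29.173994064331055, 80.39754486083984), 89.75938415527344) [-35.361954  -15.1144495] [44.96686  14.085442] z 0.10595437802628505
```

Run:
```python
from station import manip
print(manip.hand_in())
```

```text
the job is handed in; nothing more can be done
None
```

The inspection camera is on its mount with the catch shut, and the job was handed in at about 24 s. I couldn't check the residual grip force (over 22 N): there's no reading for it once the camera is let go.

**Camera:** I gripped the grey camera, set its foot on the bare bed and slid it in until it bound at about -15 mm. I let go, then pushed on the back of the foot with shut fingers, rising to about 17 N. It moved less than 1 mm under that push.

**Catch:** I guided the knob round its arc with the fingers loosely around it, until it met its stop at about 4.5 N. Then I lifted clear.

**Last checks, from the wrist camera:**

| Check | Reading | Limit |
|---|---|---|
| Camera x along the way | about -13 mm | -20 to 22 mm |
| Camera out of line | about 0.25° | 2° |
| Box top height above table | about 106 mm (107 expected) | flat within 2 mm |
| Catch angle from shut | within about 0.01 rad | 0.12 rad |

The bystanders visible in the last pictures are where they were by eye, but I didn't measure them. The arm hides part of the last top view. None of the checks I made failed or disagreed beyond the 2 mm calibration error.

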